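# Lock the extractor cover with the slotted-cam key

### The arm

A 6-joint arm with a two-finger parallel gripper is mounted at the origin on the work surface. World frame = base frame: x ahead of the robot, y to its left, z up, the work surface at z = 0. Lengths are in mm, angles in rad, forces in N, time in s.
With the tool pointing down it reaches from about 425 to 950 mm from the base axis. Payload 3.5 kg.
Tool frame: the origin (TCP) lies at the very end of the fingers, on their centre line; the grasp point (between the pads) lies 19 mm behind it (env.grasp_offset is the y of the grasp point in the tool frame, in mm); y points along the fingers, z is the direction in which the jaws open and shut, and the axes are right-handed (so a half turn about y gives the same grasp; the last joint's range is limited). The gripper opens to 85 mm and grips with 20 to 120 N. Pads are 22 mm wide; open, the fingers measure 114 mm over their backs; the gripper's body (76 mm by 85 mm) begins 54 mm behind the grasp point. The pads swing forward as they close: fully open they stand 13 mm farther back than shut.
Start: joints at [-1.394, 0.286, 1.577, -0, 1.279, -0.15], TCP at [216.708, -639.253, 231.325] pointing down, gripper open.
Joint ranges: [-2.77, 2.77], [-0.9, 2.22], [0.21, 2.48], [-1.53, 4.67], [0.24, 2.81], [-2.84, 2.84]. Speed limits (rad/s): [2.79, 2.79, 3.14, 3.14, 3.14, 3.14].

### API

Orientations are given as [roll, pitch, yaw] about the fixed x, y, z axes, in that order (R = Rz(yaw) Ry(pitch) Rx(roll)).
In Python, from rig import env gives the robot as it stands.
- The arm moves only by the tool carry_out, never from a script. Its argument "motion" is a list of rows, each a list of 4 numbers: the shift along the tool's x, y, z in cm, then the turn about the tool's y in degrees. A call has 1 to 20 rows; each row is the pose to reach, as a shift and turn from the pose commanded when the call began, along the tool's axes at that moment; what a row does not reach only later rows make up. A row lasts 1/10 s, in which the tool goes at most 50 mm and 8.59 degrees, less where a joint would pass 70% of its speed; a pose out of reach is approached as far as the arm can. A call with a gripper value outside its range is refused whole. "jaw" is the opening, from -1 (shut) to 1 (fully open), set as the call begins (left out, the last holds). The fingers move at their own pace and stop on an object; "squeeze" is the grip in N (left out, the last holds). Time passes only in rows, so rows that repeat a pose let the fingers close. It gives the time, the measured TCP pose, the force and the opening at its end, in the units of the state.
- env.get_state(): the state, without advancing time (a new reading comes with each control period).
- env.grab_frame(name): name is "scene" or "top" or "wrist"; returns the picture (400x640x3 uint8, red, green, blue); there is no depth.
- env.camera_params(name): a dict with "K" (3x3 intrinsics, pixels), "rvec" (rotation vector, rad) and "tvec" (3), from world to camera coordinates, as OpenCV has them; the wrist camera has in their place "hand_eye" (4x4, takes a point from camera to tool coordinates, whose origin is the TCP and whose axes are the tool frame's). Camera axes: x right, y down, z forward; pixel columns grow to the right and rows downward; lengths in mm; the calibration is good to about 2 mm. A picture is of the moment at which its call begins: read the wrist's pose just before it. camera_params takes no time and is no camera call.
- env.finish_job(): hands the job in, once; it reports no verdict.
The state is a dict: "time_s": time; "joints": joint angles; "joint_vel": joint speeds; "effort": joint torques, N m; "ee_pos": TCP position; "eef_rot": TCP orientation; "ft_force": force on the tool from outside, world axes, zero at the start; "moment": the same for the moment, N m; "finger_gap": finger opening in mm.
Only numpy, scipy, OpenCV 4.12 (cv2) and the standard library are available. Lean on these libraries where they do the work, as an engineer would, in place of code of your own. Each camera call takes 0.05 s, during which the arm holds its last target.

### The job

The cover of the filings extractor is not locked yet: take the orange-handled blade key from the wooden stand, set its blade in the slot of the brass cam lock and turn the lock clockwise (as seen from above) until it seats firmly against its stop. Feel for the slot and for the stop rather than forcing: do not press or twist hard on the lock. Then draw the key out, stand it back upright in its own pocket of the stand, fully down, and let go, leaving everything else where it is.

Things in the scene. Friction and masses are not known exactly. Their poses are not given: they have to be found in the camera images.
- key_grip (a point): Middle of the orange flat handle of the loose blade key, the place to grip it. Key 82 mm tall, 0.10 kg, shown here upright: handle 12 mm thick (along its x) by 34 mm wide (along its y) by 44 mm tall; this point is 60 mm above the tip of the blade and 22 mm below the handle's top. Below the handle a dark collar, 24 by 40 by 4 mm, its underside 34 mm above the tip; then a square steel shank 10 mm (x) by 22 mm (y); the last 10 mm is the blade. z points up along the key.
- key_tip (a point): Centre of the end of the blade of the same key (axes as the key). The blade is 3.2 mm thick (along x), 22 mm wide (along y) and 10 mm long. Hidden inside the stand at the start.
- cam_slot (a point): Centre of the slot's mouth, level with the top of the round brass cam (47 mm across, turning about this point) which lies flush in the aluminium cover of the green extractor case (220 by 220 mm, cover top 80 mm above the bench). The slot is 5 mm wide, 27 mm long (along this point's y) and 8 mm deep with closed ends; z points up. The brass is plain apart from a small red pointer at the slot's +y end.
- cam (a joint): Turn of the cam in rad: 0 open (red pointer at the red dot on the cover), growing clockwise seen from above to the hard stop at 1.571 (pointer at the green dot); seated means within 0.05 of it. Starts at 0.10 to 0.35; stays where it is left. Friction of 0.08 N m plus a spring of up to 0.05 N m resist. The blade has about 0.1 rad of play each way in the slot, so the cam lags the key.
- stand: Fixed pale wooden stand, 60 mm (its x) by 160 mm (its y) by 45 mm tall, origin under its centre. It has two equal pockets, 14 mm (x) by 26 mm (y) and 40 mm deep. A key hangs in a pocket by its collar, its tip 34 mm below the stand's top, handle wide along the stand's y (either way round).
- pocket_a (a point): Centre of the mouth of one pocket, on the stand's top (45 mm above the bench), 40 mm to -y of the stand's middle. The orange key starts in one pocket or the other; it goes back in the one it came from, as the other is occupied.
- pocket_b (a point): Centre of the mouth of the other pocket, 40 mm to +y of the stand's middle.
- extractor: The fixed green case of the extractor, 220 by 220 by 80 mm, origin under its centre; the cam lies at its middle. Once the cam is at its stop the resistance climbs steeply, about 0.1 N m for each 0.025 rad that the key is turned on; more than about 0.4 N m strains the lock (the blade then bears on it with over 70 N, both edges together).
- pinkey: A loose bystander: key of the same shape but with a blue handle and a round pin for a tip, standing in the other pocket; origin at its tip.
- tin: Bystander: small round aluminium tin, 42 mm across, 16 mm high, lying loose on a corner of the cover.
- pliers: Bystander: black-handled pliers lying on the bench, 130 mm long.
- rosette: Bystander: flat brass flower ornament, 52 mm across.
- block: Bystander: steel bench block, 80 by 80 by 22 mm.
- tube: Bystander: upright brass tube, 28 mm across, 60 mm tall.
- mandrel: Bystander: steel ring cone on a round foot 60 mm across, 120 mm tall.
- brush: Bystander: bench brush lying on the bench.
There are look-alikes about, which are no part of the job. What is shaped like the part that bears key_grip but purple or red is not meant.

How it is judged:
By the outcome, as a careful person would: the job done as asked, in the order asked, and still so for the second after the job is handed in, with the robot touching nothing.
It also fails if it takes over 69 s, if anything falls off the work surface, if the arm or the gripper's body presses on something with over 40 N, if the wrist force passes 120 N, or if a joint passes its speed limit or range.

## Working session

There is one attempt and no reset: what is moved stays moved. The work goes in short steps, Python scripts to look and compute and a tool call to move; the robot and the scene stay as the last step left them, time stands still between calls to the robot, and variables do not carry over. Pictures are saved under pics/ and viewed, and the job is handed in when it is done.

Besides the shell and the picture viewer there is one more tool, called after ">>>" in YAML: its name, and indented under it one key for each argument. carry_out: Moves the arm, as the interface text tells. Its arguments: {"type":"object","properties":{"motion":{"type":"array"},"jaw":{"type":"number"},"squeeze":{"type":"number"}},"required":["motion"]}

```bash
ls; mkdir -p pics; python3 - <<'E'
from rig import env
import cv2
print(env.get_state()); print(env.grasp_offset)
for n in ["scene","top","wrist"]:
    im=env.grab_frame(n); cv2.imwrite(f"pics/{n}0.png",im[:,:,::-1]); print(n,env.camera_params(n))
E
```

```text
pics
{'time_s': 0.0, 'joints': array([-1.39399588e+00,  2.87202623e-01,  1.57817124e+00,  2.17448736e-05,
        1.27860270e+00, -1.49980734e-01]), 'joint_vel': array([-4.85585589e-04,  2.85757696e-04, -1.64583926e-03,  6.76365882e-05,
        9.38729630e-04,  5.43097556e-04]), 'effort': array([-3.48090889e-04, -4.05979156e+01, -2.92627430e+01, -1.34341963e-04,
        5.98694067e-03, -4.92468274e-06]), 'ee_pos': array([ 216.60130076, -638.61213623,  229.92565579]), 'eef_rot': array([-1.57315037e+00,  3.76776238e-04, -2.81481821e+00]), 'ft_force': array([ 0.12529791, -0.19602858, -0.19859751]), 'moment': array([ 0.02174835, -0.07300295,  0.03336816]), 'finger_gap': 85.28543197521603}
-18.700000000000003
scene {'K': array([[371.99254493,   0.        , 317.66700673],
       [  0.        , 371.99254493, 199.52944787],
       [  0.        ,   0.        ,   1.        ]]), 'rvec': array([ 1.67456357,  1.98514823, -0.69598566]), 'tvec': array([  68.28305465, -410.86540746, 1617.70979171])}
top {'K': array([[484.21536124,   0.        , 314.09091167],
       [  0.        , 484.21536124, 192.59045648],
       [  0.        ,   0.        ,   1.        ]]), 'rvec': array([ 2.16968207, -2.18766737,  0.07863307]), 'tvec': array([  16.60785548,  615.07131773, 1482.32533916])}
wrist {'K': array([[332.42933369,   0.        , 322.04163531],
       [  0.        , 332.42933369, 197.02346196],
       [  0.        ,   0.        ,   1.        ]]), 'hand_eye': array([[-9.26852640e-05,  9.58081222e-01,  2.86496707e-01,
        -7.24685033e+01],
       [-5.19558034e-04, -2.86496715e-01,  9.58081083e-01,
        -1.43650692e+02],
       [ 9.99999861e-01, -6.00516675e-05,  5.24332820e-04,
        -4.20896828e-01],
       [ 0.00000000e+00,  0.00000000e+00,  0.00000000e+00,
         1.00000000e+00]])}
```

View pics/scene0.png

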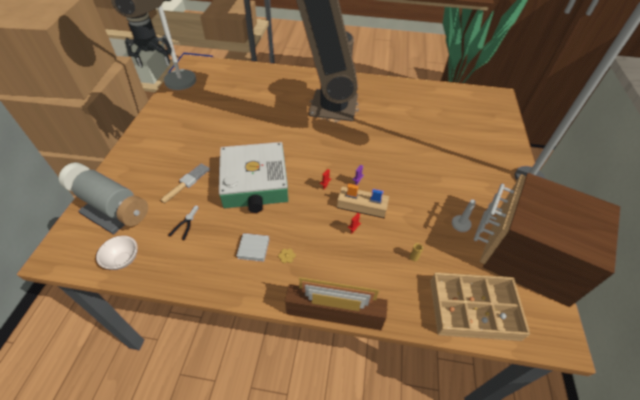

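View pics/top0.png

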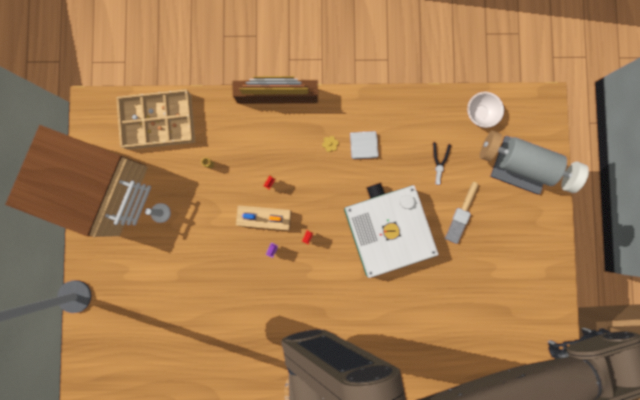

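View pics/wrist0.png

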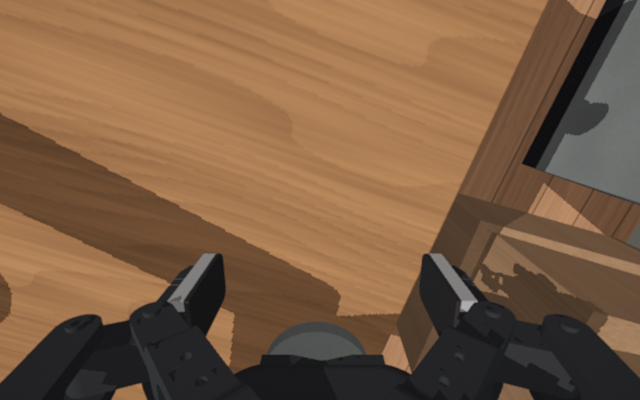

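The top view shows the stand at about (264,218), with a blue handle at (249,216) and an orange one at (275,218). The cam is at about (391,231). The red handles (269,182) and (308,237) and the purple one (272,250) are the look-alikes. I'll enlarge both areas to confirm.

```bash
cat > h.py <<'E'
import numpy as np, cv2
from scipy.spatial.transform import Rotation as R
from rig import env
def ray(n,px,st=None):
    p=env.camera_params(n); K=p["K"]
    d=np.linalg.inv(K)@np.array([px[0],px[1],1.])
    if "rvec" in p:
        Rm=cv2.Rodrigues(p["rvec"])[0]; return -Rm.T@p["tvec"], Rm.T@d
    H=p["hand_eye"]; T=tool(st)
    M=T@H; return M[:3,3], M[:3,:3]@d
def tool(st):
    T=np.eye(4); T[:3,:3]=R.from_euler('xyz',st["eef_rot"]).as_matrix(); T[:3,3]=st["ee_pos"]; return T
def at(n,px,z,st=None):
    o,d=ray(n,px,st); return o+d*(z-o[2])/d[2]
def proj(n,X,st=None):
    p=env.camera_params(n); X=np.atleast_2d(np.array(X,float))
    if "rvec" in p: return cv2.projectPoints(X,p["rvec"],p["tvec"],p["K"],None)[0][:,0]
    M=np.linalg.inv(tool(st)@p["hand_eye"]); c=X@M[:3,:3].T+M[:3,3]; u=c@p["K"].T; return u[:,:2]/u[:,2:]
def crop(src,dst,x,y,w,h,s):
    im=cv2.imread(src)[y:y+h,x:x+w]; cv2.imwrite(dst,cv2.resize(im,None,fx=s,fy=s,interpolation=cv2.INTER_CUBIC))
E
python3 - <<'E'
from h import *
crop("pics/top0.png","pics/t_stand.png",225,190,80,60,10)
crop("pics/top0.png","pics/t_ext.png",335,175,110,110,5)
for px,z in [((275,218),89),((249,216),89),((264,218),45),((391,231),80)]: print(px,at("top",px,z))
E
```

```text
(275, 218) [535.50045749 127.70465721  89.        ]
(249, 216) [542.06084692 204.8961481   89.        ]
(264, 218) [536.93608609 165.16745397  45.        ]
(391, 231) [ 494.2987628  -216.57344139   80.        ]
```

View pics/t_stand.png

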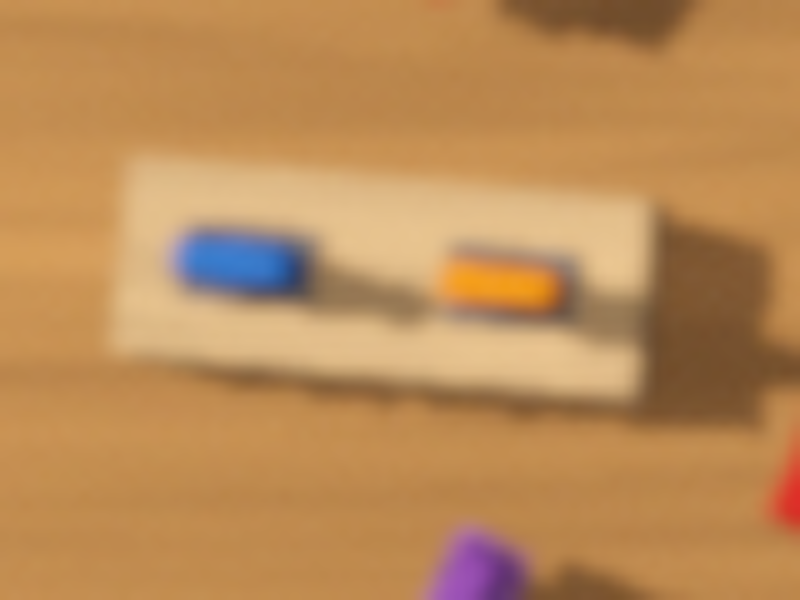

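View pics/t_ext.png

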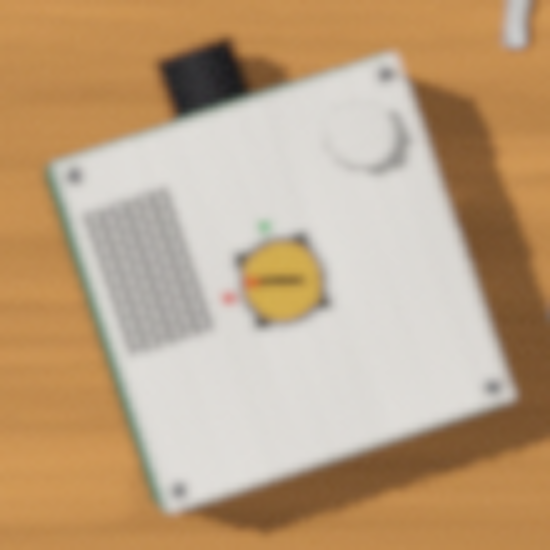

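The crop confirms orange is the target: the orange handle is at crop (505,282), top-image (275.5,218.2), in the pocket on the robot's right (-y side). Blue is in the other pocket. The cam is at crop (285,280) with its slot nearly horizontal and the red pointer to the left. The red dot is at (230,297) and the green dot at (265,228). Next I'll move over the cam for a close look.

>>> carry_out:
  motion:
    - [-3.84, 0, -3.16, -7]
    - [-7.68, 0, -6.32, -14]
    - [-11.5, 0, -9.5, -21]
    - [-15.4, 0, -12.6, -28]
    - [-19.2, 0, -15.8, -35]
    - [-23, 0, -19, -42]
    - [-26.9, 0, -22.1, -49]
    - [-30.7, 0, -25.3, -56]
    - [-34.6, 0, -28.4, -63]
    - [-38.4, 0, -31.6, -70]
    - [-38.4, 0, -31.6, -70]
    - [-38.4, 0, -31.6, -70]
    - [-38.4, 0, -31.6, -70]
    - [-38.4, 0, -31.6, -70]

```text
time_s: 1.55
ee_pos: [478.3, -218.0, 231.2]
eef_rot: [-1.571, -0.0, -1.596]
ft_force: [0.1, 0.6, 0.4]
finger_gap: 85.3
```

```bash
python3 - <<'E'
from h import *
st=env.get_state(); im=env.grab_frame("wrist"); cv2.imwrite("pics/w1.png",im[:,:,::-1])
import pickle; pickle.dump(st,open("st1.pkl","wb"))
print(st)
E
```

```text
{'time_s': 1.55, 'joints': array([-6.20642552e-01, -4.51784306e-02,  1.94106067e+00, -2.40558328e-04,
        1.24597024e+00, -5.95682982e-01]), 'joint_vel': array([-0.00661104, -0.00067643,  0.00090115,  0.00304322, -0.00029011,
       -0.00103806]), 'effort': array([ 3.89042627e-01, -2.71932578e+01, -2.89175141e+01,  1.13972370e-02,
        4.35521812e-03,  3.93664050e-04]), 'ee_pos': array([ 478.30315579, -217.96777407,  231.17605887]), 'eef_rot': array([-1.57113931e+00, -4.29076588e-05, -1.59567909e+00]), 'ft_force': array([0.08078848, 0.60637382, 0.35365778]), 'moment': array([-0.02677472, -0.02376035, -0.00327493]), 'finger_gap': 85.26046743097385}
```

View pics/w1.png

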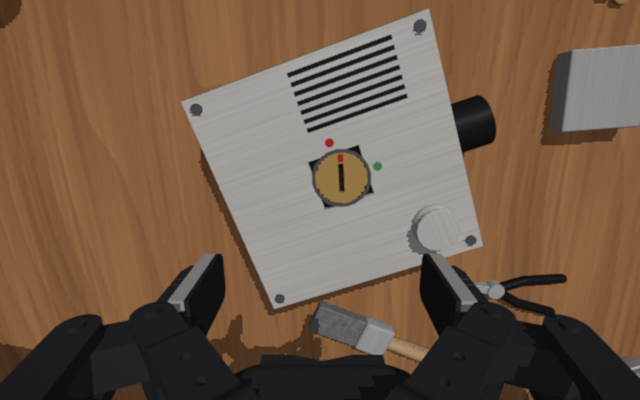

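```bash
python3 - <<'E'
from h import *
crop("pics/w1.png","pics/w1c.png",300,130,90,90,6.6)
E
```

```text
(no output)
```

View pics/w1c.png

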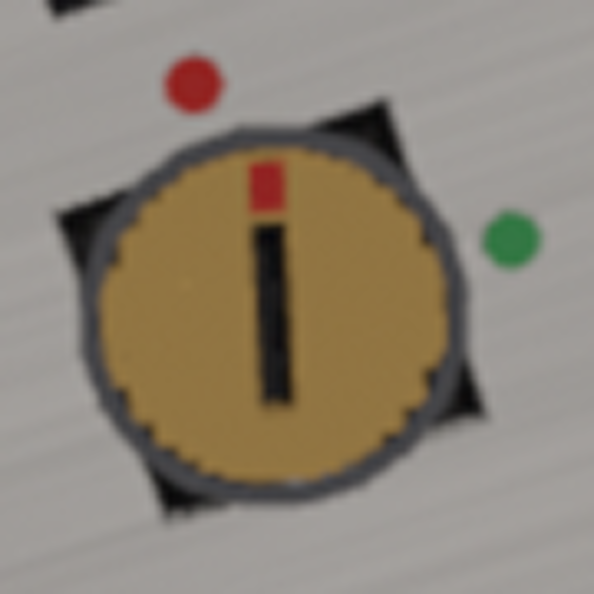

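In this crop the slot runs from (269,225) to (277,405) and the disc is centred at about (274,314). The pointer is at (267,187), the red dot at (194,85) and the green dot at (512,240).

```bash
python3 - <<'E'
from h import *
import pickle
st=pickle.load(open("st1.pkl","rb"))
f=lambda x,y:(300+(x+.5)/6.6-.5,130+(y+.5)/6.6-.5)
P={k:at("wrist",f(*v),80,st) for k,v in dict(top=(269,225),bot=(277,405),c=(274,314),ptr=(267,187),red=(194,85),green=(512,240),l=(100,314),r=(448,314),u=(274,145),d=(274,483)).items()}
for k,v in P.items(): print(k,v.round(1))
print("slot mid",(P['top']+P['bot'])/2,"len",np.linalg.norm(P['top']-P['bot']),"diam",np.linalg.norm(P['l']-P['r']),np.linalg.norm(P['u']-P['d']))
def ang(v): return np.degrees(np.arctan2(v[1],v[0]))
c=(P['top']+P['bot'])/2
for k in ['top','ptr','red','green']: print(k,ang(P[k]-c))
print(ang(P['top']-P['bot']))
# extractor corners from wrist pic
cs=[at("wrist",p,80,st) for p in [(182,102),(429,10),(481,245),(276,309)]]
print(np.round(cs,1), np.mean(cs,0), [np.linalg.norm(cs[i]-cs[i-1]) for i in range(4)],[ang(cs[i]-cs[i-1]) for i in range(4)])
# top camera
ft=lambda x,y,x0,y0,s:(x0+(x+.5)/s-.5,y0+(y+.5)/s-.5)
print("top cam",at("top",ft(285,280,335,175,5),80))
ct=[at("top",ft(*p,335,175,5),80) for p in [(47,168),(397,52),(517,398),(165,512)]]
print("topcam ext",np.round(ct,1),np.mean(ct,0),[ang(ct[i]-ct[i-1]) for i in range(4)])
k=[at("top",ft(*p,225,190,10),93) for p in [(505,282),(443,280),(565,287)]]
print("key",np.round(k,1))
sc=[at("top",ft(*p,225,190,10),45) for p in [(130,157),(657,200),(640,402),(110,350)]]
print("stand",np.round(sc,1),np.mean(sc,0),[np.linalg.norm(sc[i]-sc[i-1]) for i in range(4)],[ang(sc[i]-sc[i-1]) for i in range(4)])
E
```

```text
top [ 494.5 -202.2   80. ]
bot [ 495.4 -227.7   80. ]
c [ 495.1 -214.7   80. ]
ptr [ 494.3 -197.    80. ]
red [ 484.7 -183.    80. ]
green [ 527.7 -205.1   80. ]
l [ 471.2 -214.1   80. ]
r [ 519.1 -215.2   80. ]
u [ 495.3 -191.3   80. ]
d [ 494.9 -239.1   80. ]
slot mid [ 494.99303346 -214.94897223   80.        ] len 25.48999422539974 diam 47.95018989927394 47.79116827202728
top 91.99219046328507
ptr 92.12631410240375
red 107.85914735397469
green 16.766350687161946
91.99219046328507
[[ 360.  -145.6   80. ]
 [ 565.9  -80.6   80. ]
 [ 629.8 -285.3   80. ]
 [ 427.  -352.2   80. ]] [ 495.67514522 -215.91594063   80.        ] [np.float64(217.2353196357051), np.float64(215.88120912904208), np.float64(214.4801170652087), np.float64(213.6297398997407)] [np.float64(107.9501841311158), np.float64(17.52304637119648), np.float64(-72.65051508818601), np.float64(-161.73933935924305)]
top cam [ 495.47018339 -218.38017147   80.        ]
topcam ext [[ 563.3  -77.7   80. ]
 [ 631.1 -288.2   80. ]
 [ 424.7 -354.2   80. ]
 [ 359.5 -144.8   80. ]] [ 494.63442256 -216.22711852   80.        ] [np.float64(18.2093596275974), np.float64(-72.14902873896008), np.float64(-162.26025203499242), np.float64(107.30696763286332)]
key [[536.1 127.2  93. ]
 [536.9 145.6  93. ]
 [534.5 109.5  93. ]]
stand [[576.6 246.3  45. ]
 [562.1  84.8  45. ]
 [500.5  90.2  45. ]
 [517.7 252.1  45. ]] [539.22952329 168.35775803  45.        ] [np.float64(59.26529922835192), np.float64(162.1418630077422), np.float64(61.83435924561503), np.float64(162.8112541626764)] [np.float64(-5.674765345023375), np.float64(-95.13746908951931), np.float64(174.94900442826545), np.float64(83.95750936563458)]
```

The measurements agree: slot length 25.5 mm against 27, disc 47.9 mm including its ring against 47, stand 60x160. The cam is at about (495.2,-215.3) and at about 0.27 rad. The key is at about (536,128). Now to the stand.

>>> carry_out:
  motion:
    - [-4.3, 0, 0.6, 0]
    - [-8.6, 0, 1.2, 1]
    - [-12.9, 0, 1.8, 2]
    - [-17.2, 0, 2.4, 3]
    - [-21.5, 1, 3, 4]
    - [-25.8, 2, 3.6, 4]
    - [-30.1, 4, 4.2, 4]
    - [-34.7, 6, 4.9, 4]
    - [-34.7, 6, 4.9, 4]
    - [-34.7, 6, 4.9, 4]
    - [-34.7, 6, 4.9, 4]

```text
time_s: 2.7
ee_pos: [536.3, 127.7, 172.0]
eef_rot: [-1.57, -0.0, -1.665]
ft_force: [0.1, 0.5, 0.2]
finger_gap: 85.6
```

```bash
python3 - <<'E'
from h import *
st=env.get_state(); im=env.grab_frame("wrist"); cv2.imwrite("pics/w2.png",im[:,:,::-1])
import pickle; pickle.dump(st,open("st2.pkl","wb"))
print(st)
E
```

```text
{'time_s': 2.7, 'joints': array([ 4.98702714e-02,  7.16423214e-02,  1.93602484e+00, -4.89737290e-04,
        1.13290078e+00,  1.44058867e-01]), 'joint_vel': array([-0.01216523, -0.01321147, -0.00343114,  0.00304886, -0.00032823,
        0.00200777]), 'effort': array([ 5.94082028e-01, -2.98463809e+01, -2.71593940e+01,  1.95043569e-02,
        7.73958309e-03, -7.18902738e-04]), 'ee_pos': array([536.28258971, 127.68164422, 171.97017857]), 'eef_rot': array([-1.56971857e+00, -2.92041951e-04, -1.66477764e+00]), 'ft_force': array([0.09361124, 0.49132773, 0.21524378]), 'moment': array([-0.04006528,  0.0761899 , -0.01597945]), 'finger_gap': 85.64717522377151}
```

View pics/w2.png

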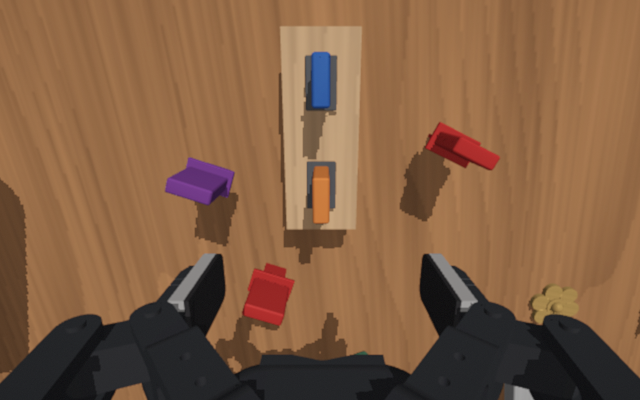

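```bash
python3 - <<'E'
from h import *
crop("pics/w2.png","pics/w2c.png",270,140,100,100,6)
import pickle
st=pickle.load(open("st2.pkl","rb"))
for p in [(270,295),(268,265),(245,320),(282,323),(293,275)]: print(p,at("wrist",p,0,st).round(),at("wrist",p,40,st).round())
E
```

```text
(270, 295) [467.   1.   0.] [477.  26.  40.]
(268, 265) [470.  37.   0.] [479.  58.  40.]
(245, 320) [435. -28.   0.] [449.   1.  40.]
(282, 323) [476. -36.   0.] [484.  -6.  40.]
(293, 275) [495.  23.   0.] [501.  45.  40.]
```

View pics/w2c.png

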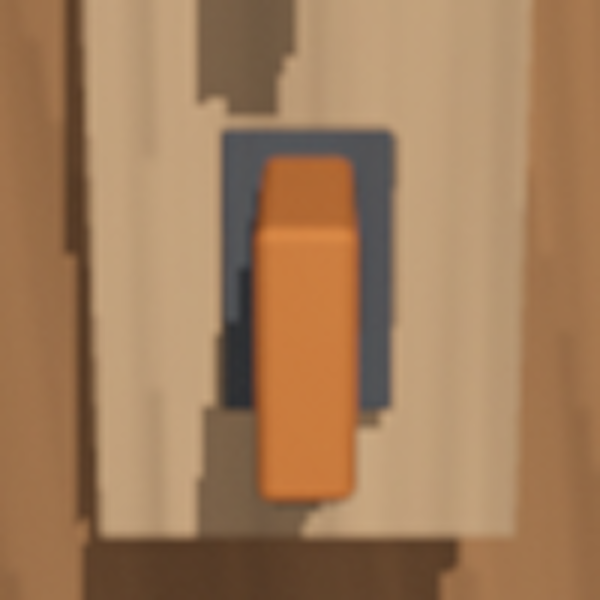

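The orange handle's top face spans crop (257–357, 228–500), centre (307,364). The collar's back edge runs from (222,130) to (393,130).

```bash
python3 - <<'E'
from h import *
import pickle
st=pickle.load(open("st2.pkl","rb"))
f=lambda x,y:(270+(x+.5)/6-.5,140+(y+.5)/6-.5)
def q(p,z): return at("wrist",f(*p),z,st)
A=[q(p,93) for p in [(307,364),(257,364),(357,364),(307,228),(307,500)]]
print(np.round(A,1),np.linalg.norm(A[1]-A[2]),np.linalg.norm(A[3]-A[4]))
C=[q(p,49) for p in [(222,130),(393,130),(390,408)]]; print(np.round(C,1),np.linalg.norm(C[0]-C[1]))
def ang(v): return np.degrees(np.arctan2(v[1],v[0]))
# stand corners at z45 full image
S=[at("wrist",p,45,st) for p in [(281,27),(361,27),(355,229.5),(287,229.5)]]
S=np.array(S);print(S.round(1),S.mean(0),[ (round(np.linalg.norm(S[i]-S[i-1]),1),round(ang(S[i]-S[i-1]),1)) for i in range(4)])
T=tool(st)
for X in [A[0]]: print("in tool",np.linalg.inv(T)@np.r_[X[:2],71,1])
print("yaw deg",np.degrees(st['eef_rot']))
E
```

```text
[[535.3 131.8  93. ]
 [529.5 132.4  93. ]
 [541.1 131.3  93. ]
 [536.9 148.1  93. ]
 [533.7 114.9  93. ]] 11.684112502772917 33.286741498700316
[[525.6 152.3  49. ]
 [548.6 150.1  49. ]
 [544.9 110.7  49. ]] 23.114483413030555
[[517.3 252.8  45. ]
 [576.  247.3  45. ]
 [561.1  87.5  45. ]
 [501.8  93.1  45. ]] [539.04784881 170.19497932  45.        ] [(np.float64(160.4), np.float64(84.5)), (np.float64(58.9), np.float64(-5.4)), (np.float64(160.5), np.float64(-95.3)), (np.float64(59.5), np.float64(174.6))]
in tool [ -4.07866007 100.96748758  -1.45004346   1.        ]
yaw deg [-8.99382489e+01 -1.67327713e-02 -9.53847327e+01]
```

Wrist view: key at (535.4,131), stand centre (539.0,170.2) with its y axis at 84.6°. Sizes match, and the top view agrees within 2–3 mm. Descending to grip.

>>> carry_out:
  motion:
    - [-0.3, 4, -0.1, 0]
    - [-0.3, 8, -0.1, 0]
    - [-0.3, 11, -0.1, 0]
    - [-0.3, 11.85, -0.1, 0]
    - [-0.3, 11.85, -0.1, 0]
    - [-0.3, 11.85, -0.1, 0]
    - [-0.3, 11.85, -0.1, 0]

```text
time_s: 3.45
ee_pos: [536.9, 132.0, 55.4]
eef_rot: [-1.566, 0.001, -1.663]
ft_force: [0.0, -0.5, 0.6]
finger_gap: 85.1
```

>>> carry_out:
  motion:
    - [0, 0, 0, 0]
    - [0, 0, 0, 0]
    - [0, 0, 0, 0]
    - [0, 0, 0, 0]
    - [0, 0, 0, 0]
    - [0, 0, 0, 0]
    - [0, 0, 0, 0]
    - [0, 0, 0, 0]
  jaw: -1
  squeeze: 60

```text
time_s: 4.25
ee_pos: [535.1, 132.3, 53.0]
eef_rot: [-1.571, 0.0, -1.663]
ft_force: [0.8, 0.9, 0.8]
finger_gap: 11.5
```

```bash
python3 - <<'E'
from h import *
st=env.get_state(); print(st)
im=env.grab_frame("wrist"); cv2.imwrite("pics/w3.png",im[:,:,::-1])
E
```

```text
{'time_s': 4.25, 'joints': array([5.82062084e-02, 2.35626383e-01, 1.99858039e+00, 1.13835042e-04,
       9.07096699e-01, 1.50194184e-01]), 'joint_vel': array([-0.00102234, -0.00060838, -0.00120132,  0.0009552 , -0.00030244,
       -0.0004413 ]), 'effort': array([-1.56996315e-01, -3.23710585e+01, -2.31380153e+01, -4.54186730e-02,
       -3.28495735e-03,  6.35452685e-03]), 'ee_pos': array([535.08790599, 132.27421609,  52.9786996 ]), 'eef_rot': array([-1.57052383e+00,  1.31950080e-04, -1.66285440e+00]), 'ft_force': array([0.76891301, 0.94242441, 0.7552227 ]), 'moment': array([ 0.02451687,  0.02727987, -0.03381044]), 'finger_gap': 11.499159348365744}
```

View pics/w3.png

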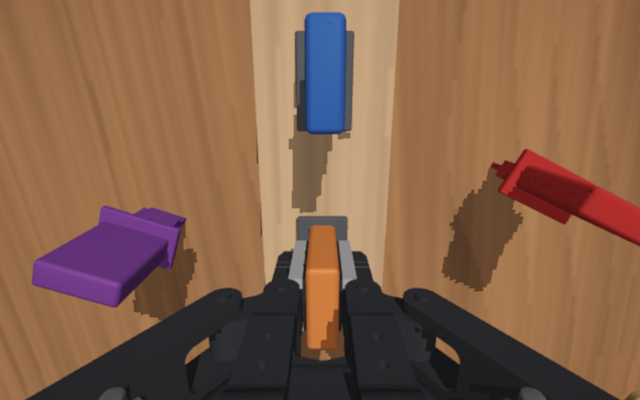

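```bash
python3 - <<'E'
from h import *
import pickle
st=env.get_state(); pickle.dump(st,open("st3.pkl","wb"))
crop("pics/w3.png","pics/w3c.png",270,200,110,160,5)
T=np.linalg.inv(tool(st))
for p in [(322,269),(322,350),(306,300),(339,300)]: 
    X=at("wrist",p,93,st); print(p,X.round(1),(T@np.r_[X,1])[:3].round(1))
E
```

```text
(322, 269) [536.  148.1  93. ] [-15.9 -40.1  -0.5]
(322, 350) [532.9 114.2  93. ] [ 18.2 -40.1  -0.5]
(306, 300) [529.2 136.3  93. ] [ -3.5 -40.1  -6.2]
(339, 300) [541.  135.2  93. ] [ -3.5 -40.1   5.6]
```

View pics/w3c.png

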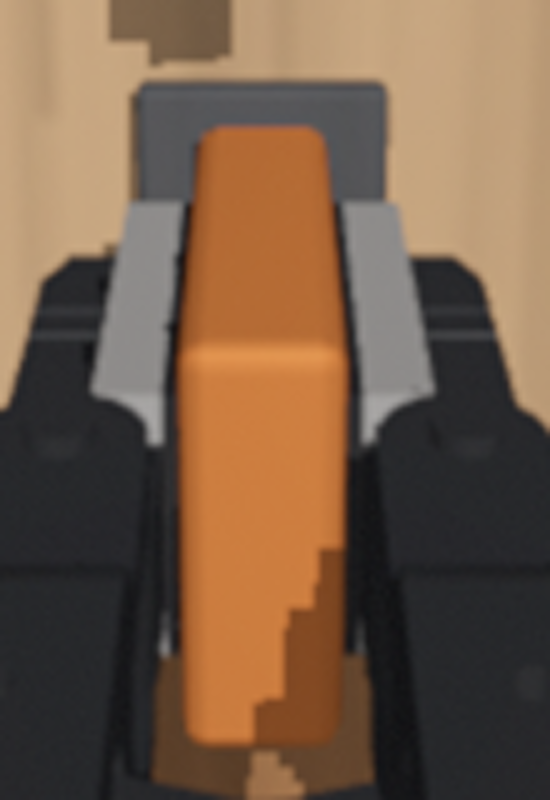

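The key is gripped, with the gap at 11.5 mm. The handle centre sits +1.2 mm along tool x and about 0 along tool z. Lift, then carry it to above the cam with the tip about 15 mm clear.

>>> carry_out:
  motion:
    - [0, -2, 0, 0]
    - [0, -5, 0, 0]
    - [0, -8, 0, 0]
    - [4, -10, -0.1, -1]
    - [8.5, -10, -0.2, -2]
    - [13, -10, -0.3, -3]
    - [17.5, -10, -0.4, -4]
    - [22, -10, -0.5, -5]
    - [26.5, -10, -0.6, -6]
    - [31, -10, -0.7, -7.3]
    - [33.5, -10, -0.8, -7.3]
    - [34.85, -9, -0.8, -7.3]
    - [34.85, -8.4, -0.8, -7.3]
    - [34.85, -8.4, -0.8, -7.3]
    - [34.85, -8.4, -0.8, -7.3]

```text
time_s: 5.8
ee_pos: [494.7, -212.4, 135.9]
eef_rot: [-1.572, 0.002, -1.534]
ft_force: [0.2, 0.4, -0.5]
finger_gap: 11.2
```

```bash
python3 - <<'E'
from h import *
import pickle
st=env.get_state(); pickle.dump(st,open("st4.pkl","wb")); print(st)
im=env.grab_frame("wrist"); cv2.imwrite("pics/w4.png",im[:,:,::-1])
crop("pics/w4.png","pics/w4c.png",250,160,150,200,4)
E
```

```text
{'time_s': 5.8, 'joints': array([-5.94216749e-01,  8.83413738e-02,  1.99028768e+00,  3.71776384e-04,
        1.06511001e+00, -6.31391401e-01]), 'joint_vel': array([ 0.00495369, -0.01081548, -0.01357446, -0.00156261, -0.00276304,
       -0.00122056]), 'effort': array([-3.68671920e-01, -3.01453650e+01, -2.67371410e+01, -1.15561081e-02,
        8.64808011e-03,  2.05074241e-03]), 'ee_pos': array([ 494.67775607, -212.37252832,  135.87484271]), 'eef_rot': array([-1.57233720e+00,  1.52920430e-03, -1.53380329e+00]), 'ft_force': array([ 0.21651835,  0.40536661, -0.50771205]), 'moment': array([-0.02772943, -0.02306578,  0.01287897]), 'finger_gap': 11.179046847246108}
```

View pics/w4c.png

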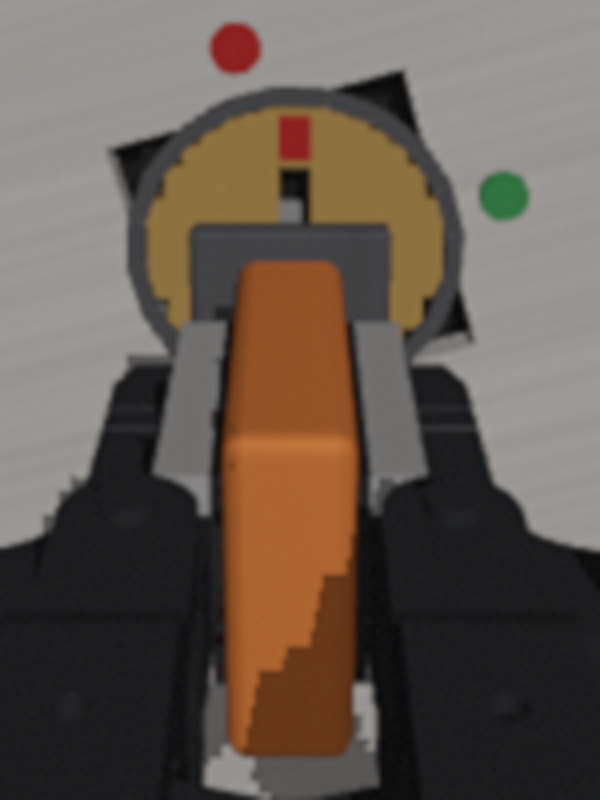

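```bash
python3 - <<'E'
from h import *
crop("pics/w4.png","pics/w4d.png",295,180,60,50,12)
E
```

```text
(no output)
```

View pics/w4d.png

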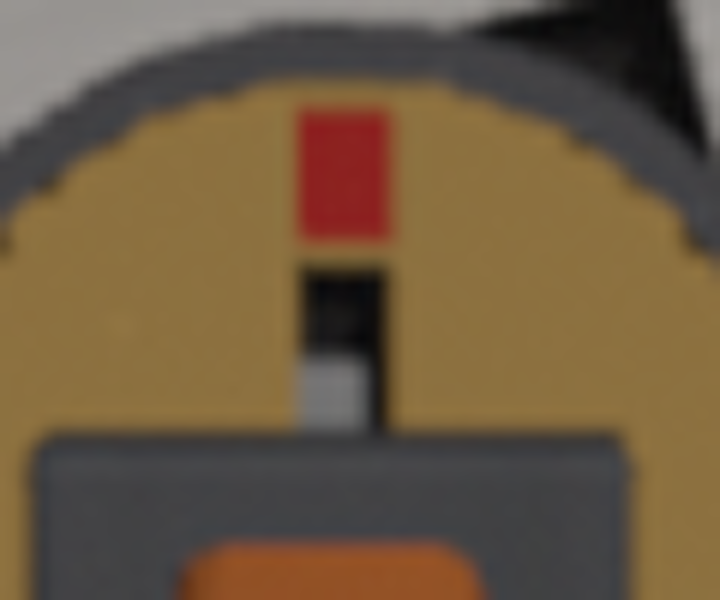

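Blade: crop x 300–370, end at y≈355. Slot: x 302–386, end at y≈268. Converting the offset into tool axes.

```bash
python3 - <<'E'
from h import *
import pickle
st=pickle.load(open("st4.pkl","rb")); T=np.linalg.inv(tool(st))
f=lambda x,y:(295+(x+.5)/12-.5,180+(y+.5)/12-.5)
tipz=st["ee_pos"][2]-42
def t(p,z): return (T@np.r_[at("wrist",f(*p),z,st),1])[:3].round(2)
print("blade edge L,R",t((300,355),tipz),t((370,355),tipz))
print("slot edge L,R",t((302,268),80),t((386,268),80), "at y355",t((302,355),80),t((386,355),80))
print("ptr",t((344,110),80),t((344,240),80))
E
```

```text
blade edge L,R [-10.11  42.02  -1.97] [-10.12  42.01   1.47]
slot edge L,R [-10.22  55.89  -1.97] [-10.22  55.89   2.44] at y355 [-5.41 55.89 -1.98] [-5.41 55.88  2.46]
ptr [-18.8   55.9    0.23] [-11.76  55.89   0.23]
```

>>> carry_out:
  motion:
    - [0, 0.2, 0, 0]
    - [0, 0.4, 0, 0]
    - [0, 0.6, 0, 0]
    - [0, 0.8, 0, 0]
    - [0, 0.8, 0, 0]
    - [0, 0.8, 0, 0]

```text
time_s: 6.45
ee_pos: [494.9, -214.1, 128.8]
eef_rot: [-1.571, 0.0, -1.535]
ft_force: [0.4, -0.3, -1.1]
finger_gap: 11.2
```

```bash
python3 - <<'E'
from h import *
import pickle
st=env.get_state(); pickle.dump(st,open("st5.pkl","wb")); print(st['ee_pos'],st['eef_rot'],st['ft_force'],st['moment'],st['joint_vel'].round(3))
im=env.grab_frame("wrist"); cv2.imwrite("pics/w5.png",im[:,:,::-1])
crop("pics/w5.png","pics/w5d.png",295,180,60,50,12)
E
```

```text
[ 494.88264923 -214.11587908  128.7572809 ] [-1.57091959e+00  7.69232678e-05 -1.53548703e+00] [ 0.44039236 -0.30872657 -1.12489045] [ 0.0292572  -0.02739648 -0.04062856] [-0.002 -0.002 -0.003 -0.001  0.     0.   ]
```

View pics/w5d.png

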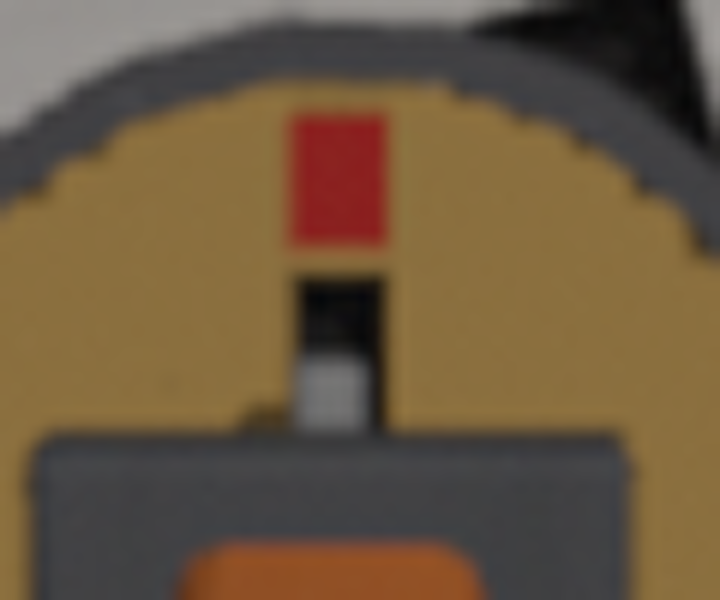

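```bash
python3 - <<'E'
from h import *
import pickle
st=pickle.load(open("st5.pkl","rb")); T=np.linalg.inv(tool(st))
f=lambda x,y:(295+(x+.5)/12-.5,180+(y+.5)/12-.5)
tipz=st["ee_pos"][2]-42
def t(p,z): return (T@np.r_[at("wrist",f(*p),z,st),1])[:3].round(2)
print("blade edge L,R",t((298,355),tipz),t((370,355),tipz))
print("slot edge L,R",t((298,275),80),t((384,275),80), "at y355",t((300,355),80),t((384,355),80))
print("ptr",t((338,110),80),t((340,240),80))
E
```

```text
blade edge L,R [-10.12  42.    -2.07] [-10.12  42.     1.47]
slot edge L,R [-12.1   48.76  -2.12] [-12.1   48.76   2.24] at y355 [-7.82 48.76 -2.02] [-7.83 48.76  2.25]
ptr [-20.74  48.76  -0.1 ] [-1.395e+01  4.876e+01  1.000e-02]
```

Offset is about +0.4 mm along tool z and negligible along tool x. Descending gently.

>>> carry_out:
  motion:
    - [0, 0.2, 0.04, 0]
    - [0, 0.4, 0.04, 0]
    - [0, 0.6, 0.04, 0]
    - [0, 0.75, 0.04, 0]
    - [0, 0.85, 0.04, 0]
    - [0, 0.95, 0.04, 0]
    - [0, 0.95, 0.04, 0]

```text
time_s: 7.2
ee_pos: [495.2, -214.1, 119.2]
eef_rot: [-1.571, 0.0, -1.536]
ft_force: [0.4, 0.5, -1.1]
finger_gap: 11.2
```

```bash
python3 - <<'E'
from h import *
st=env.get_state(); print(st['ee_pos'],st['eef_rot'],st['ft_force'],st['moment'],st['joint_vel'].round(3))
E
```

```text
[ 495.24778086 -214.05407891  119.15390358] [-1.57103018e+00  1.66698456e-04 -1.53551702e+00] [ 0.38977455  0.45826008 -1.11661242] [ 0.0181246   0.06411648 -0.01045852] [-0.    -0.004 -0.002 -0.002  0.    -0.   ]
```

No contact force, and the tip should be about 3 mm inside. Going 4 mm deeper.

>>> carry_out:
  motion:
    - [0, 0.1, 0, 0]
    - [0, 0.2, 0, 0]
    - [0, 0.3, 0, 0]
    - [0, 0.4, 0, 0]
    - [0, 0.4, 0, 0]

```text
time_s: 7.7
ee_pos: [495.2, -214.0, 115.1]
eef_rot: [-1.571, 0.0, -1.535]
ft_force: [-0.4, 0.5, -0.9]
finger_gap: 11.2
```

```bash
python3 - <<'E'
from h import *
st=env.get_state(); print(st['ee_pos'],st['eef_rot'],st['ft_force'],st['moment'],st['joint_vel'].round(3))
im=env.grab_frame("wrist"); cv2.imwrite("pics/w6.png",im[:,:,::-1])
crop("pics/w6.png","pics/w6d.png",275,165,100,80,7)
E
```

```text
[ 495.22435514 -214.01696767  115.12094393] [-1.57110303e+00  2.16836999e-04 -1.53548648e+00] [-0.3857773   0.46619001 -0.86673146] [-0.01090569  0.01652797 -0.04272341] [-0.001 -0.002 -0.001 -0.     0.003  0.   ]
```

View pics/w6d.png

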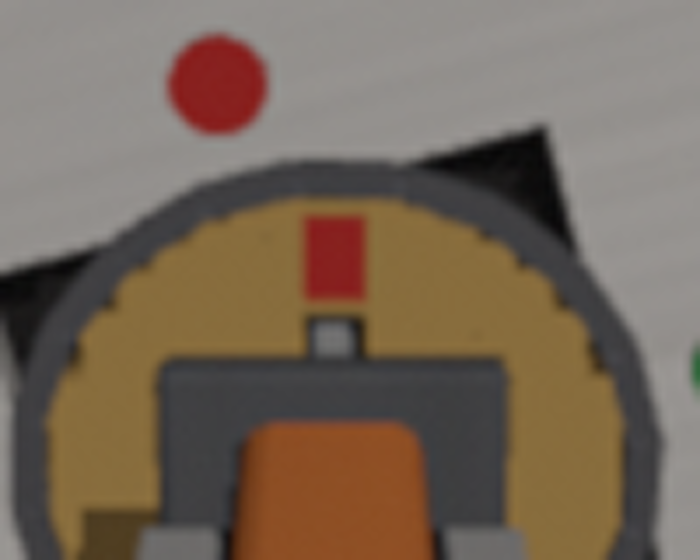

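The blade is in the slot, visible at crop (333,338) with slot margin on both sides. Turning clockwise about the cam centre.

>>> carry_out:
  motion:
    - [0, 0, 0.01, 4]
    - [0, 0, 0.02, 8]
    - [0, 0, 0.02, 12]
    - [0.01, 0, 0.03, 16]
    - [0.01, 0, 0.04, 20]
    - [0.01, 0, 0.05, 24]
    - [0.01, 0, 0.05, 28]
    - [0.02, 0, 0.06, 32]
    - [0.02, 0, 0.07, 36]
    - [0.03, 0, 0.07, 40]
    - [0.03, 0, 0.08, 44]
    - [0.04, 0, 0.08, 48]
    - [0.04, 0, 0.09, 52]
    - [0.05, 0, 0.09, 56]
    - [0.06, 0, 0.1, 60]
    - [0.06, 0, 0.1, 60]
    - [0.06, 0, 0.1, 60]

```text
time_s: 9.45
ee_pos: [496.4, -214.6, 115.3]
eef_rot: [-1.571, 0.0, -2.581]
ft_force: [0.9, 0.2, -1.6]
finger_gap: 11.2
```

```bash
python3 - <<'E'
from h import *
st=env.get_state(); print(st['ee_pos'],st['eef_rot'],st['ft_force'],st['moment'],st['effort'][5])
im=env.grab_frame("wrist"); cv2.imwrite("pics/w7.png",im[:,:,::-1])
crop("pics/w7.png","pics/w7d.png",240,130,160,120,5)
E
```

```text
[ 496.41488989 -214.59458618  115.31944321] [-1.57074015e+00  1.43222807e-04 -2.58106078e+00] [ 0.89654663  0.19645782 -1.57448277] [ 0.05061572 -0.0823989   0.03800303] 0.08462557336315513
```

View pics/w7d.png

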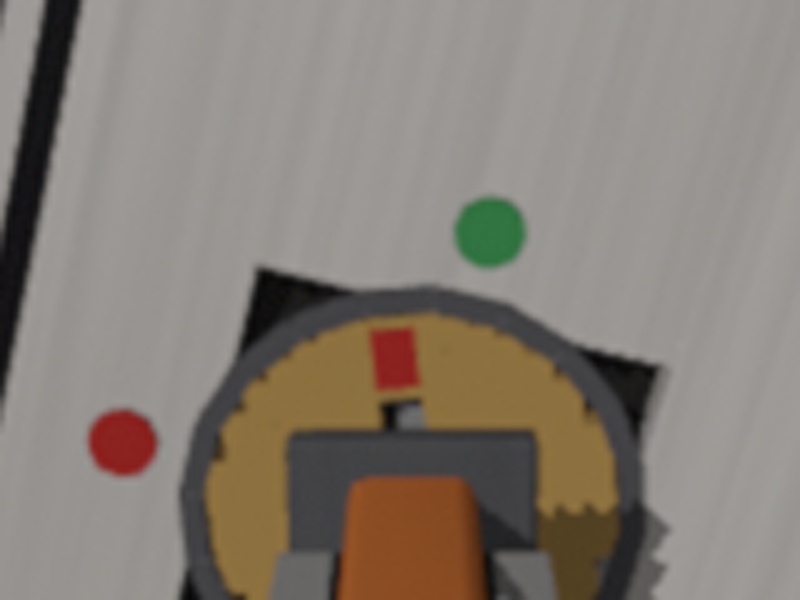

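The cam follows, lagging by about 5° of play, and the pointer is nearing the green dot. About 20° remains, so I'll slow down and watch the torque.

>>> carry_out:
  motion:
    - [0, 0, 0.01, 3]
    - [0, 0, 0.01, 6]
    - [0, 0, 0.02, 9]
    - [0, 0, 0.02, 12]
    - [0, 0, 0.03, 14]
    - [0, 0, 0.03, 16]
    - [0, 0, 0.03, 16]

```text
time_s: 10.2
ee_pos: [496.6, -214.9, 115.3]
eef_rot: [-1.571, 0.0, -2.861]
ft_force: [1.1, 0.5, -1.6]
finger_gap: 11.1
```

```bash
cat > q.py <<'E'
from h import *
st=env.get_state(); print(st['ee_pos'].round(2),np.degrees(st['eef_rot']).round(2),st['ft_force'].round(2),st['moment'].round(3),st['effort'][5].round(4))
E
python3 q.py
```

```text
[ 496.55 -214.9   115.34] [-8.9990e+01  1.0000e-02 -1.6392e+02] [ 1.09  0.53 -1.62] [ 0.04  -0.067  0.13 ] 0.2032
```

>>> carry_out:
  motion:
    - [0, 0, 0, 1]
    - [0, 0, 0, 2]
    - [0, 0, 0, 2]
    - [0, 0, 0, 2]

```text
time_s: 10.6
ee_pos: [496.6, -215.0, 115.3]
eef_rot: [-1.571, 0.0, -2.897]
ft_force: [0.9, -0.2, -2.2]
finger_gap: 11.3
```

```bash
python3 q.py; python3 - <<'E'
from h import *
im=env.grab_frame("wrist"); cv2.imwrite("pics/w8.png",im[:,:,::-1])
crop("pics/w8.png","pics/w8d.png",240,130,160,120,5)
E
python3 q.py
```

```text
[ 496.57 -214.95  115.34] [-8.9990e+01  1.0000e-02 -1.6596e+02] [ 0.91 -0.19 -2.19] [ 0.037 -0.087  0.141] 0.1176
[ 496.56 -214.92  115.36] [-8.9990e+01  1.0000e-02 -1.6597e+02] [ 0.04  0.32 -0.9 ] [-0.031 -0.15   0.121] 0.1149
```

View pics/w8d.png

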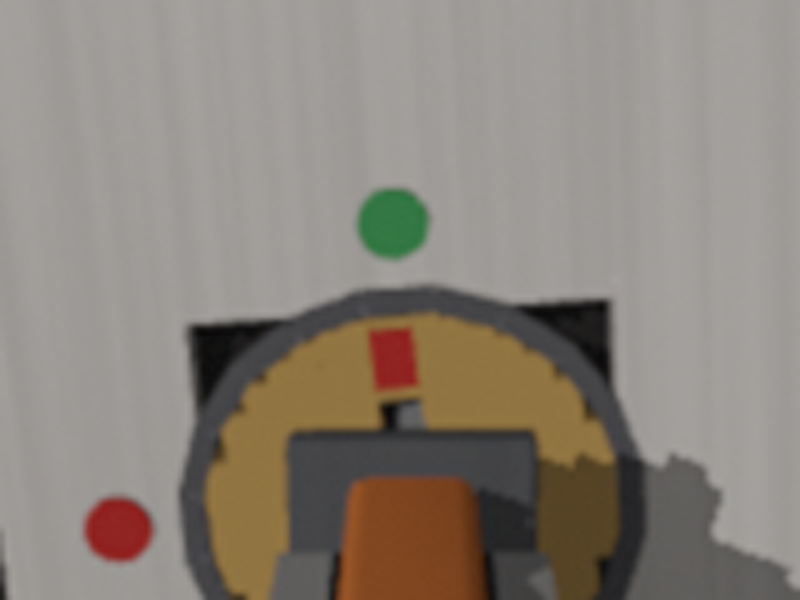

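Not at the stop yet: settled torque is about 0.12, which is just the drag. Continuing in small steps.

>>> carry_out:
  motion:
    - [0, 0, 0, 0.7]
    - [0, 0, 0, 1.4]
    - [0, 0, 0, 2]
    - [0, 0, 0, 2]
    - [0, 0, 0, 2]

```text
time_s: 11.15
ee_pos: [496.5, -214.9, 115.3]
eef_rot: [-1.571, 0.0, -2.932]
ft_force: [0.3, 0.5, -1.2]
finger_gap: 11.5
```

```bash
python3 q.py
```

```text
[ 496.54 -214.95  115.33] [ -89.99    0.   -167.98] [ 0.32  0.51 -1.22] [-0.111 -0.136  0.161] 0.1214
```

>>> carry_out:
  motion:
    - [0, 0, 0, 0.5]
    - [0, 0, 0, 1]
    - [0, 0, 0, 1]
    - [0, 0, 0, 1]

```text
time_s: 11.55
ee_pos: [496.5, -215.0, 115.3]
eef_rot: [-1.571, 0.0, -2.949]
ft_force: [1.3, -0.5, -1.6]
finger_gap: 10.7
```

```bash
python3 q.py
```

```text
[ 496.55 -214.96  115.35] [-8.9990e+01  1.0000e-02 -1.6898e+02] [ 1.25 -0.52 -1.64] [-0.113 -0.218  0.108] 0.1233
```

>>> carry_out:
  motion:
    - [0, 0, 0, 0.5]
    - [0, 0, 0, 1]
    - [0, 0, 0, 1]
    - [0, 0, 0, 1]

```text
time_s: 11.95
ee_pos: [496.5, -215.0, 115.3]
eef_rot: [-1.571, 0.0, -2.966]
ft_force: [1.5, -1.4, -1.8]
finger_gap: 11.4
```

```bash
python3 q.py;  python3 - <<'E'
from h import *
im=env.grab_frame("wrist"); cv2.imwrite("pics/w9.png",im[:,:,::-1])
crop("pics/w9.png","pics/w9d.png",240,130,160,120,5)
E
python3 q.py
```

```text
[ 496.53 -214.97  115.34] [ -89.99    0.   -169.97] [ 1.49 -1.36 -1.81] [-0.174 -0.232  0.148] 0.2072
[ 496.56 -214.97  115.38] [-8.9990e+01  1.0000e-02 -1.6997e+02] [ 1.04 -1.08 -1.71] [-0.189 -0.207  0.172] 0.2058
```

View pics/w9d.png

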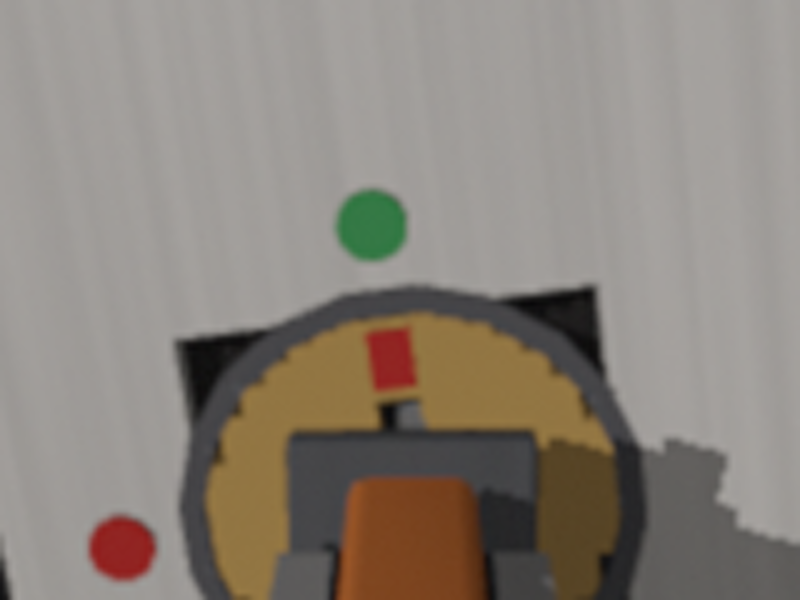

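Torque rose from 0.12 to 0.21 N m over 1°, which matches the stop, and the pointer is in line with the green dot. I'll add 0.8° to confirm the rise.

>>> carry_out:
  motion:
    - [0, 0, 0, 0.4]
    - [0, 0, 0, 0.8]
    - [0, 0, 0, 0.8]
    - [0, 0, 0, 0.8]

```text
time_s: 12.4
ee_pos: [496.5, -215.0, 115.3]
eef_rot: [-1.571, 0.0, -2.98]
ft_force: [0.2, -1.0, -1.0]
finger_gap: 11.4
```

```bash
python3 q.py
```

```text
[ 496.53 -214.97  115.35] [ -89.99    0.   -170.76] [ 0.15 -0.99 -0.97] [-0.194 -0.172  0.325] 0.2864
```

The stop is confirmed at 0.29 N m, rising steeply. Now I'll back off into the play (7°) to free the blade and draw straight up.

>>> carry_out:
  motion:
    - [0, 0, 0, -2]
    - [0, 0, 0, -4]
    - [0, 0, -0.01, -6]
    - [0, 0, -0.01, -7]
    - [0, 0, -0.01, -7]
    - [0, 0, -0.01, -7]

```text
time_s: 13.0
ee_pos: [496.3, -214.6, 115.2]
eef_rot: [-1.571, -0.0, -2.859]
ft_force: [-0.0, -0.8, -0.8]
finger_gap: 11.0
```

```bash
python3 q.py
```

```text
[ 496.32 -214.64  115.25] [-9.0030e+01 -2.0000e-02 -1.6383e+02] [-0.02 -0.79 -0.82] [-0.025 -0.02   0.021] -0.0008
```

>>> carry_out:
  motion:
    - [0, -0.3, 0, 0]
    - [0, -0.6, 0, 0]
    - [0, -1, 0, 0]
    - [0, -1.5, 0, 0]
    - [0, -2.5, 0, 0]
    - [0, -4, 0, 0]
    - [0, -4, 0, 0]
    - [0, -4, 0, 0]

```text
time_s: 13.8
ee_pos: [497.0, -215.1, 156.5]
eef_rot: [-1.569, 0.001, -2.858]
ft_force: [-0.2, 0.2, -0.8]
finger_gap: 11.5
```

```bash
python3 q.py;  python3 - <<'E'
from h import *
import pickle
pickle.dump(env.get_state(),open("st10.pkl","wb"))
im=env.grab_frame("wrist"); cv2.imwrite("pics/w10.png",im[:,:,::-1])
crop("pics/w10.png","pics/w10d.png",240,110,160,240,2.5)
E
```

```text
[ 496.99 -215.1   156.46] [-8.9910e+01  8.0000e-02 -1.6377e+02] [-0.24  0.21 -0.79] [ 0.03   0.085 -0.004] 0.0001
```

View pics/w10d.png

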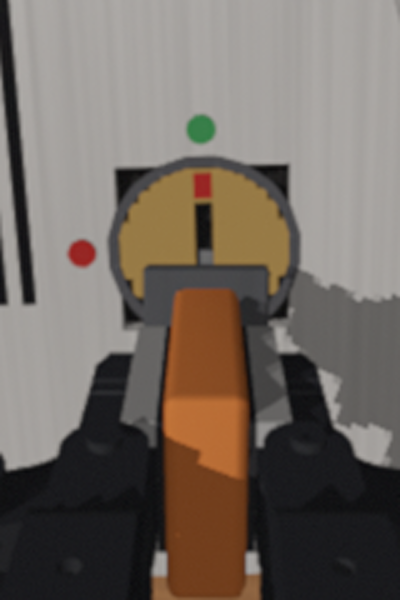

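```bash
python3 - <<'E'
from h import *
crop("pics/w10.png","pics/w10e.png",265,145,100,80,8)
E
```

```text
(no output)
```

View pics/w10e.png

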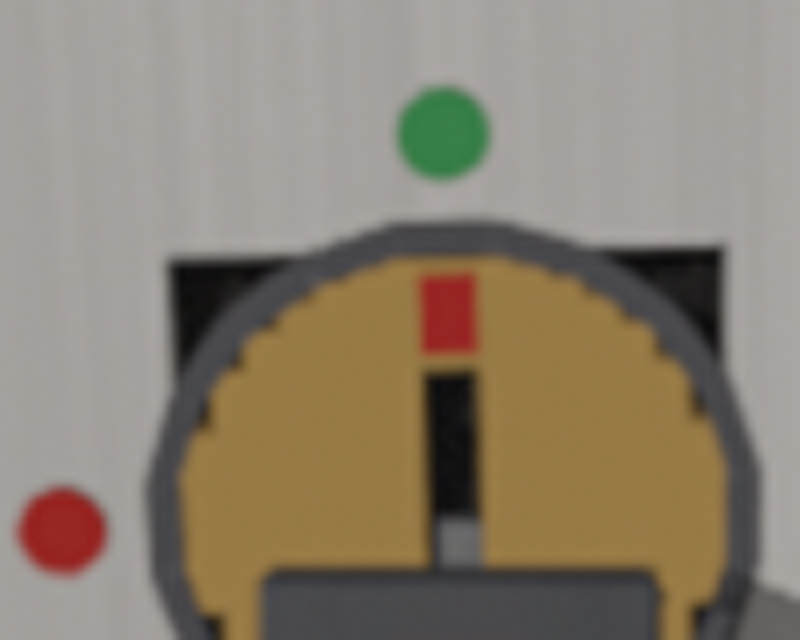

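Dot, pointer and slot are collinear: (444,132), (449,315), (456,515). The cam stayed at the stop and the grip hasn't slipped. Returning to above the original pocket.

>>> carry_out:
  motion:
    - [-1.34, 0, -3.22, -6.9]
    - [-2.68, 0, -6.45, -13.7]
    - [-4.02, 0, -9.67, -20.6]
    - [-5.36, 0, -12.9, -27.4]
    - [-6.7, 0, -16.1, -34.3]
    - [-8.04, 0, -19.3, -41.1]
    - [-9.38, 0, -22.6, -48]
    - [-10.7, 0, -25.8, -54.8]
    - [-12.1, 0, -29, -61.7]
    - [-13.4, 0, -32.23, -68.55]
    - [-13.4, 1, -32.23, -68.55]
    - [-13.4, 2, -32.23, -68.55]
    - [-13.4, 3, -32.23, -68.55]
    - [-13.4, 4, -32.23, -68.55]
    - [-13.4, 4, -32.23, -68.55]
    - [-13.4, 4, -32.23, -68.55]
    - [-13.4, 4, -32.23, -68.55]

```text
time_s: 15.55
ee_pos: [535.6, 131.7, 115.8]
eef_rot: [-1.57, 0.0, -1.663]
ft_force: [0.4, -0.1, -0.1]
finger_gap: 11.5
```

```bash
python3 q.py;  python3 - <<'E'
from h import *
import pickle
pickle.dump(env.get_state(),open("st11.pkl","wb"))
im=env.grab_frame("wrist"); cv2.imwrite("pics/w11.png",im[:,:,::-1])
crop("pics/w11.png","pics/w11d.png",270,120,110,120,5)
E
```

```text
[535.6  131.69 115.85] [-8.994e+01  1.000e-02 -9.527e+01] [ 0.38 -0.07 -0.13] [ 0.005 -0.009  0.043] 0.0003
```

View pics/w11d.png

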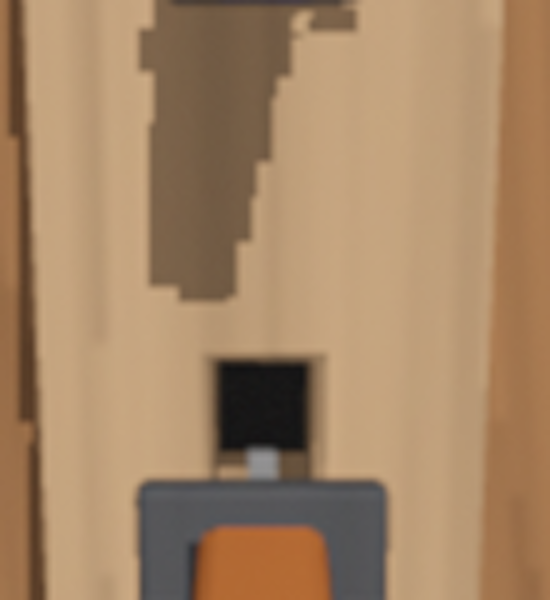

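```bash
python3 - <<'E'
from h import *
import pickle
st=pickle.load(open("st11.pkl","rb")); T=np.linalg.inv(tool(st))
f=lambda x,y:(270+(x+.5)/5-.5,120+(y+.5)/5-.5)
def t(p,z): return (T@np.r_[at("wrist",f(*p),z,st),1])[:3].round(2)
print("blade",t((248,448),st["ee_pos"][2]-42),t((278,448),st["ee_pos"][2]-42))
print("pocket far edge L R",t((210,355),45),t((320,355),45),t((214,450),45))
E
```

```text
blade [-10.01  42.    -2.19] [-10.    42.     1.35]
pocket far edge L R [-13.35  70.84  -7.51] [-13.35  70.86   7.22] [ 0.08 70.84 -7.09]
```

>>> carry_out:
  motion:
    - [-0.05, 0.5, 0.02, 0]
    - [-0.05, 1, 0.02, 0]
    - [-0.05, 1.5, 0.02, 0]
    - [-0.05, 2, 0.02, 0]
    - [-0.05, 2, 0.02, 0]
    - [-0.05, 2, 0.02, 0]

```text
time_s: 16.2
ee_pos: [535.2, 132.6, 95.0]
eef_rot: [-1.571, -0.0, -1.662]
ft_force: [-0.1, -0.5, -1.1]
finger_gap: 11.2
```

```bash
python3 q.py;  python3 - <<'E'
from h import *
import pickle
st=env.get_state()
im=env.grab_frame("wrist"); cv2.imwrite("pics/w12.png",im[:,:,::-1])
pickle.dump(st,open("st12.pkl","wb"))
crop("pics/w12.png","pics/w12d.png",270,140,110,100,6)
E
```

```text
[535.21 132.59  95.02] [-9.003e+01 -1.000e-02 -9.522e+01] [-0.09 -0.49 -1.08] [0.053 0.034 0.01 ] 0.0
```

View pics/w12d.png

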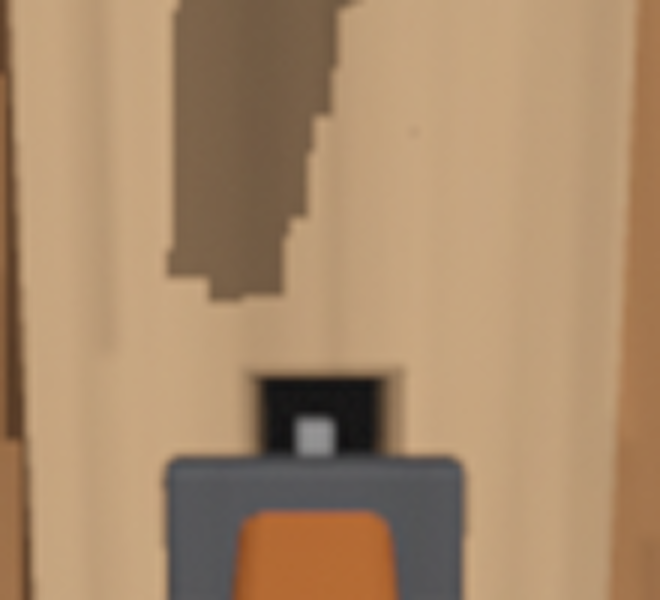

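```bash
python3 - <<'E'
from h import *
import pickle
st=pickle.load(open("st12.pkl","rb")); T=np.linalg.inv(tool(st))
f=lambda x,y:(270+(x+.5)/6-.5,140+(y+.5)/6-.5)
def t(p,z): return (T@np.r_[at("wrist",f(*p),z,st),1])[:3].round(2)
print("blade",t((296,417),st["ee_pos"][2]-42),t((335,417),st["ee_pos"][2]-42))
print("pocket",t((250,372),45),t((400,372),45))
E
```

```text
blade [-10.08  42.    -2.36] [-10.08  42.     1.48]
pocket [-12.19  50.02  -7.11] [-12.19  50.01   8.16]
```

Blade and pocket are centred within 1 mm: +0.06 cm along tool z, none along tool x. Lowering it in.

>>> carry_out:
  motion:
    - [0, 0.3, 0.06, 0]
    - [0, 0.8, 0.06, 0]
    - [0, 1.3, 0.06, 0]
    - [0, 1.8, 0.06, 0]
    - [0, 1.8, 0.06, 0]

```text
time_s: 16.75
ee_pos: [535.1, 132.4, 76.1]
eef_rot: [-1.573, -0.0, -1.662]
ft_force: [0.4, -0.9, -0.2]
finger_gap: 11.5
```

```bash
python3 q.py
```

```text
[535.08 132.45  76.06] [-9.013e+01 -2.000e-02 -9.523e+01] [ 0.41 -0.87 -0.24] [0.012 0.001 0.032] -0.0
```

>>> carry_out:
  motion:
    - [0, 0.3, 0, 0]
    - [0, 0.7, 0, 0]
    - [0, 1.1, 0, 0]
    - [0, 1.5, 0, 0]
    - [0, 1.9, 0, 0]
    - [0, 2.1, 0, 0]
    - [0, 2.2, 0, 0]
    - [0, 2.2, 0, 0]
    - [0, 2.2, 0, 0]

```text
time_s: 17.65
ee_pos: [536.1, 132.5, 55.5]
eef_rot: [-1.571, 0.0, -1.662]
ft_force: [-0.6, 0.9, -1.7]
finger_gap: 11.5
```

```bash
python3 q.py
```

```text
[536.09 132.54  55.48] [-89.98   0.   -95.22] [-0.64  0.91 -1.7 ] [-0.023 -0.048  0.006] 0.0
```

>>> carry_out:
  motion:
    - [0, 0.1, 0, 0]
    - [0, 0.2, 0, 0]
    - [0, 0.23, 0, 0]
    - [0, 0.23, 0, 0]
    - [0, 0.23, 0, 0]

```text
time_s: 18.15
ee_pos: [535.9, 132.5, 53.0]
eef_rot: [-1.571, -0.0, -1.662]
ft_force: [-0.3, -0.3, -1.8]
finger_gap: 11.1
```

```bash
python3 q.py
```

```text
[535.93 132.52  53.02] [-90.    -0.   -95.22] [-0.34 -0.3  -1.77] [-0.013 -0.047  0.014] -0.0
```

At seated height with no contact force. Releasing.

>>> carry_out:
  motion:
    - [0, 0, 0, 0]
    - [0, 0, 0, 0]
    - [0, 0, 0, 0]
    - [0, 0, 0, 0]
    - [0, 0, 0, 0]
    - [0, 0, 0, 0]
  jaw: 0.4

```text
time_s: 18.75
ee_pos: [536.0, 132.5, 53.1]
eef_rot: [-1.571, -0.0, -1.662]
ft_force: [0.5, -1.3, -0.3]
finger_gap: 59.7
```

>>> carry_out:
  motion:
    - [0, -1, 0, 0]
    - [0, -3, 0, 0]
    - [0, -6, 0, 0]
    - [0, -9, 0, 0]
    - [0, -12, 0, 0]
    - [0, -12, 0, 0]
    - [0, -12, 0, 0]
    - [0, -12, 0, 0]

```text
time_s: 19.55
ee_pos: [535.0, 132.5, 171.7]
eef_rot: [-1.573, -0.0, -1.662]
ft_force: [0.5, 0.2, -0.8]
finger_gap: 59.8
```

```bash
python3 q.py;  python3 - <<'E'
from h import *
import pickle
st=env.get_state()
im=env.grab_frame("wrist"); cv2.imwrite("pics/w13.png",im[:,:,::-1])
pickle.dump(st,open("st13.pkl","wb"))
crop("pics/w13.png","pics/w13d.png",270,140,100,100,6)
im=env.grab_frame("scene"); cv2.imwrite("pics/s13.png",im[:,:,::-1])
crop("pics/s13.png","pics/s13d.png",310,150,100,75,8)
E
```

```text
[534.98 132.47 171.7 ] [-9.014e+01 -2.000e-02 -9.523e+01] [ 0.49  0.25 -0.79] [ 0.005  0.035 -0.031] 0.0
```

View pics/w13d.png

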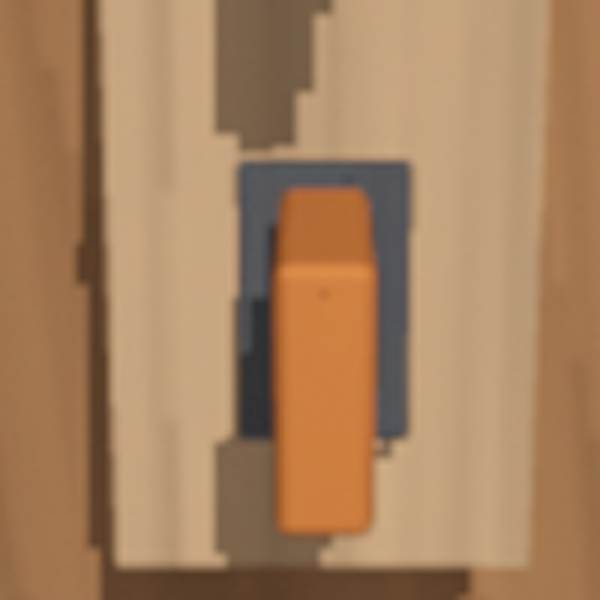

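View pics/s13d.png

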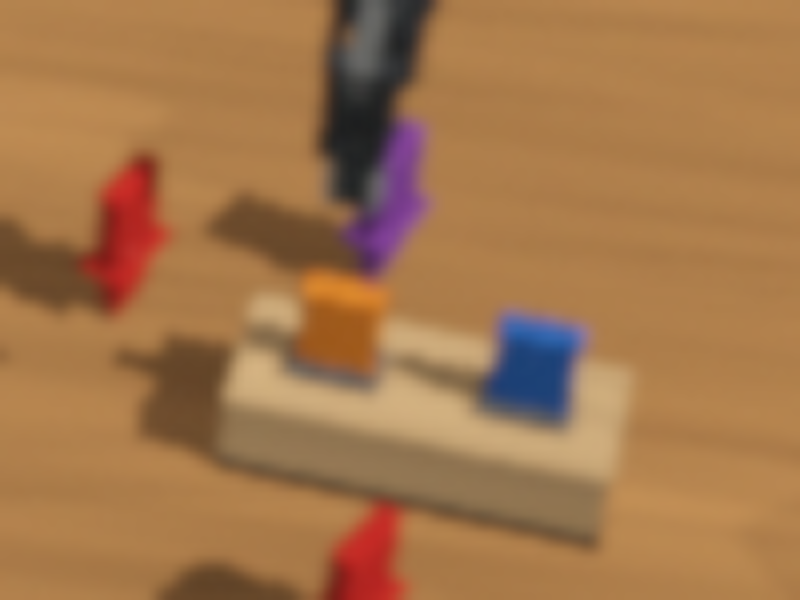

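The key stands upright with its collar flat on the stand, crop (239–410, 162–437), the same size as before the pick. I'll check the cam one last time from the top camera.

```bash
python3 - <<'E'
from h import *
im=env.grab_frame("top"); cv2.imwrite("pics/t14.png",im[:,:,::-1])
crop("pics/t14.png","pics/t14e.png",335,175,110,110,5)
E
```

```text
(no output)
```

View pics/t14e.png

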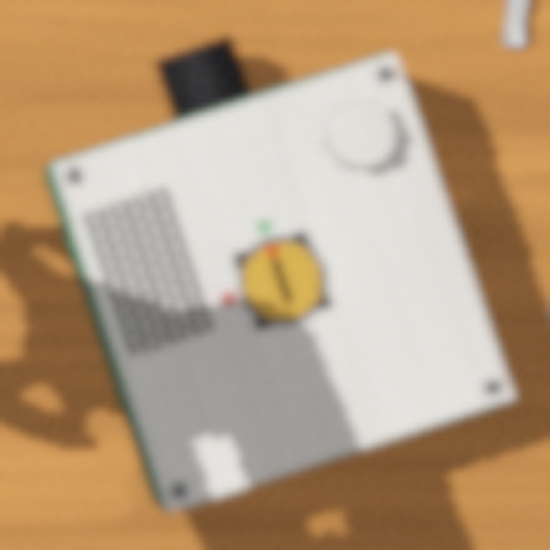

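The pointer at crop (273,250) is in line with the green dot at (264,228), and the tin hasn't moved. Handing in.

```bash
python3 -c "
from rig import env
print(env.finish_job())"
```

```text
the job is handed in; nothing more can be done
None
```

I locked the cover with the orange key and put the key back in its own pocket. The job was handed in at about 20 s of the 69 s allowed.

- **Lock:** The blade went about 7 mm into the slot with no contact force. I turned the cam clockwise until the wrist torque rose from about 0.12 to 0.29 N m, which marks the stop and is under the 0.4 N m limit. I then backed off into the play and drew the key straight out. The wrist and top views afterwards both show the pointer in line with the green dot.
- **Key:** It stands upright in the pocket it came from, with its collar flat on the stand and the gripper open about 8 cm above it. The last wrist view shows the collar at the same size as before the pick.
- **Other objects:** The blue key and the tin show no change. I did not compare the other bystanders one by one.
- **Disagreement:** The top and wrist cameras differed by 2–3 mm on the positions of the key and the cam. I used the close-up wrist views, which proved right. No check failed.

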